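# Put the inspection cover on the gearbox dowels

## Task

Take the aluminium cover plate off its sloping rest, turn it level and lower it onto the open gearbox housing so that both dowel pins go up through its two holes together, rib side up. Keep hold of it and keep it level until the pins are well into the holes, leave it lying flush on the housing, and leave the other things on the bench where they are.

Things in the scene. Friction and masses are not known exactly. Their poses are not given: they have to be found in the camera images.
- cover_rib (a point): Centre of the grip rib of the loose aluminium cover, about 0.45 kg. The cover is a plate 100 (x) x 170 (y) x 8 (z) mm; upright on the middle of its top stands the rib, 14 (x) x 64 (y) x 40 (z) mm. This point is 20 mm above the plate's top face, 28 mm above its underside. z: the plate's normal, rib side. It starts lying on the sloping rest, its z leaning 30 degrees from vertical.
- cover: The same cover as a body, same axes; origin at the centre of the plate's underside. Two through holes of 15 mm diameter are centred at x = 0, y = +68 and -68 mm. Half a turn about z makes no difference: either way round fits. On the rest it is held only by its weight.
- rest: The fixed dark steel rest, foot 130 x 190 mm; origin at the foot's centre. Its sloping plate (112 x 190 mm, top face 90 mm up at the middle) rises 30 degrees from horizontal towards its +x, roughly away from the robot. An 8 mm high ledge along the low edge, no higher than the cover lying there, stops the cover sliding: lift along the cover's normal.
- gearbox: The fixed cast aluminium gearbox housing, open on top with gears inside; foot 130 (x) x 200 (y) mm. Origin at the centre of its underside, z up. Its flat top flange is 100 (x) x 170 (y) mm and 90 mm high, the same outline as the cover.
- seat (a point): Centre of the housing's opening at the height of the flange's top face (90 mm up), axes as gearbox. With the cover home the plate's underside centre is here and the rib's centre is 28 mm above it.
- pin_a (a point): Tip centre of one upright steel dowel pin, at y = +68 mm of the housing: 12 mm diameter, standing 20 mm above the flange; the top 6 mm tapers to 6 mm diameter.
- pin_b (a point): Tip centre of the other, equal, dowel pin, at y = -68 mm of the housing.
- spanner: Bystander: steel spanner 170 mm long lying flat, between rest and housing. Leave alone.
- screwdriver: Bystander: screwdriver 190 mm long lying on the robot's side of the bench. Leave alone.
- bearing: Bystander: steel bearing ring 72 mm across, 18 mm high, origin under its centre, on the far side. Leave alone.
- gear: Bystander: dark steel gear blank 80 mm across, 36 mm high, origin under its centre, on the far side. Leave alone.
- oil_bottle: Bystander: grey bottle 60 mm across, 150 mm high, standing at the left side. Leave alone.
- grease_jar: Bystander: white jar 70 mm across, 70 mm high, standing at the right side. Leave alone.
- bolt_tray: Bystander: open steel tray 120 x 90 x 35 mm at the right side. Leave alone.
There are look-alikes about, which are no part of the job. Leave any blue or green look-alike of the cover alone.

How it is judged:
By the outcome, as a careful person would: the job done as asked, in the order asked, and still so for the second after the job is handed in, with the robot touching nothing.
It also fails if it takes over 58 s, if anything falls off the work surface, if the arm or the gripper's body presses on something with over 40 N, if the wrist force passes 120 N, or if a joint passes its speed limit or range.

## Robot

A 6-joint arm with a two-finger parallel gripper is mounted at the origin on the work surface. World frame = base frame: x ahead of the robot, y to its left, z up, the work surface at z = 0. Lengths are in m, angles in rad, forces in N, time in s.
With the tool pointing down it reaches from about 0.25 to 0.8 m from the base axis. Payload 3.9 kg.
Tool frame: the origin (TCP) lies midway between the tips of the shut fingers; the grasp point (between the pads) lies 19 mm behind it; z points along the fingers, y is the line along which they close (so a half turn about z gives the same grasp; the last joint's range is limited). The gripper opens to 85 mm and grips with 20 to 120 N. Pads are 22 mm wide; open, the fingers measure 114 mm over their backs; the gripper's body (76 mm by 85 mm) begins 54 mm behind the grasp point. The pads swing forward as they close: fully open they stand 13 mm farther back than shut.
Start: joints at [1.187, 0.26, -0.138, 1.173, 0, 1.571], TCP at [0.197, 0.487, 0.231] pointing down, gripper open.
Joint ranges: [-2.78, 2.78], [-0.83, 1.72], [-1.28, 1.37], [-1.9, 2.12], [-1.57, 1.48], [-3.14, 3.14]. Speed limits (rad/s): [2.57, 2.57, 3.14, 3.14, 3.14, 3.14].

## Interface

Orientations are given as a unit quaternion [w, x, y, z].
In Python, from rig import robot, optics, job gives the robot as it stands. The module is installed in compiled form; this text tells all that it offers.
- The arm moves only by the shell command python3 -m inch 'ROWS' [FORCE]. ROWS is JSON, a list of rows, each a list of 3 entries, a list of its own where there are three numbers: the finger opening in m, from 0 to 0.0854, then the shift along the tool's x, y, z in m, then the turn, a rotation vector about the tool's x, y, z in degrees. In form: [[jaw, [dx, dy, dz], [ax, ay, az]], ...]. A call has 1 to 12 rows; each row shifts and turns the commanded pose from where the row before left it, along the tool's axes as they then stand; what a row does not reach is not made up. A row lasts 1/8 s, in which the tool goes at most 62.5 mm and 10.7 degrees, less where a joint would pass 70% of its speed; a pose out of reach is approached as far as the arm can. A call with a gripper value outside its range is refused whole. The fingers move at their own pace and stop on an object; FORCE is the grip in N (left out, the last holds). Time passes only in rows, so rows that do not move let the fingers close. It gives the time, the measured TCP pose, the force, the opening and the grip force at its end, in the units of the state.
- robot.get_obs(): the state, without advancing time (a new reading comes with each control period).
- optics.snapshot(name): name is "scene" or "top" or "wrist"; returns the picture (384x512x3 uint8, red, green, blue); there is no depth.
- optics.camera_params(name): a dict with "mtx" (3x3 intrinsics, pixels), "R" (3x3) and "t" (3): a world point X has camera coordinates R X + t. Camera axes: x right, y down, z forward; pixel columns grow to the right and rows downward; lengths in m; the calibration is good to about 2 mm. A picture is of the moment at which its call begins: read the wrist's pose just before it. camera_params takes no time and is no camera call; for the wrist camera it gives the pose at the moment of the call.
- job.job_done(): hands the job in; it is judged then, once.
The state is a dict: "time_s": time; "joints": joint angles; "joint_vel": joint speeds; "effort": joint torques, N m; "eef_pos": TCP position; "ee_rot": TCP orientation; "ft_force": force on the tool from outside, world axes, zero at the start; "ft_torque": the same for the moment, N m; "opening": finger opening in m; "grasp_force": force on a finger pad.
Only numpy, scipy, OpenCV 4.12 (cv2) and the standard library are available. Lean on these libraries where they do the work, as an engineer would, in place of code of your own. Each camera call takes 0.05 s, during which the arm holds its last target. There are 200 camera calls.

## Working session

There is one attempt and no reset: what is moved stays moved. The work goes in short steps, Python scripts to look and compute and a shell command to move; the robot and the scene stay as the last step left them, time stands still between calls to the robot, and variables do not carry over. Pictures are saved under pics/ and viewed, at most 11 in all, crops included, and the job is handed in when it is done.

```bash
mkdir -p pics; python3 - <<'E'
from rig import robot, optics, job
import cv2,numpy as np
for n in("scene","top"):
    im=optics.snapshot(n); cv2.imwrite(f"pics/{n}0.png",im[:,:,::-1])
    p=optics.camera_params(n); print(n,np.round(p["mtx"],1).tolist(),np.round(p["R"],3).tolist(),np.round(p["t"],3).tolist())
o=robot.get_obs();print(o["time_s"],o["eef_pos"],o["ee_rot"],o["opening"])
E
```

```text
scene [[461.0, 0.0, 252.2], [0.0, 461.0, 196.6], [0.0, 0.0, 1.0]] [[0.476, 0.879, 0.01], [0.704, -0.374, -0.604], [-0.528, 0.295, -0.797]] [-0.251, -0.327, 2.002]
top [[384.0, 0.0, 255.0], [0.0, 384.0, 186.0], [0.0, 0.0, 1.0]] [[-0.018, -1.0, 0.003], [-0.993, 0.018, -0.12], [0.12, -0.005, -0.993]] [-0.003, 0.541, 1.177]
0.1 [0.19634278 0.48623299 0.23053295] [-1.78303745e-04  1.90728260e-01  9.81642465e-01 -8.78036117e-04] 0.0855572834888613
```

View pics/scene0.png

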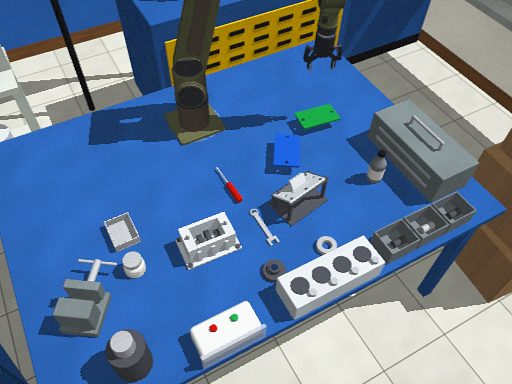

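View pics/top0.png

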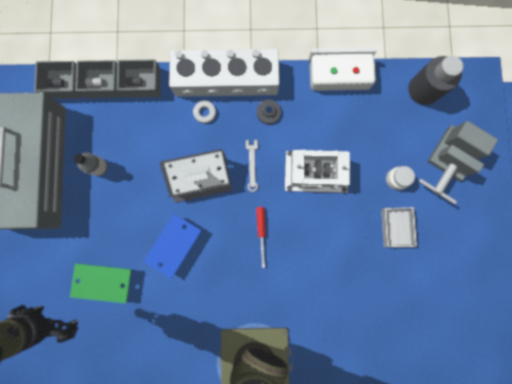

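Candidates for the cover: the grey ribbed plate on the rest at top (196,175) / scene (302,187), the blue plate at top (175,245) and the green plate at top (101,283). I choose the grey one. The housing is at top (318,170). The next crop checks the choice.

```bash
python3 - <<'E'
import cv2,numpy as np
t=cv2.imread("pics/top0.png");s=cv2.imread("pics/scene0.png")
a=cv2.resize(t[140:210,150:250],(800,560)[:2],interpolation=cv2.INTER_CUBIC)
f=lambda im,r,c:cv2.resize(im[r:r+60,c:c+80],(400,300),interpolation=cv2.INTER_CUBIC)
cv2.imwrite("pics/crop1.png",np.vstack([np.hstack([f(t,145,155),f(t,140,278)]),np.hstack([f(s,165,262),f(s,208,170)])]))
E
```

```text
(no output)
```

View pics/crop1.png

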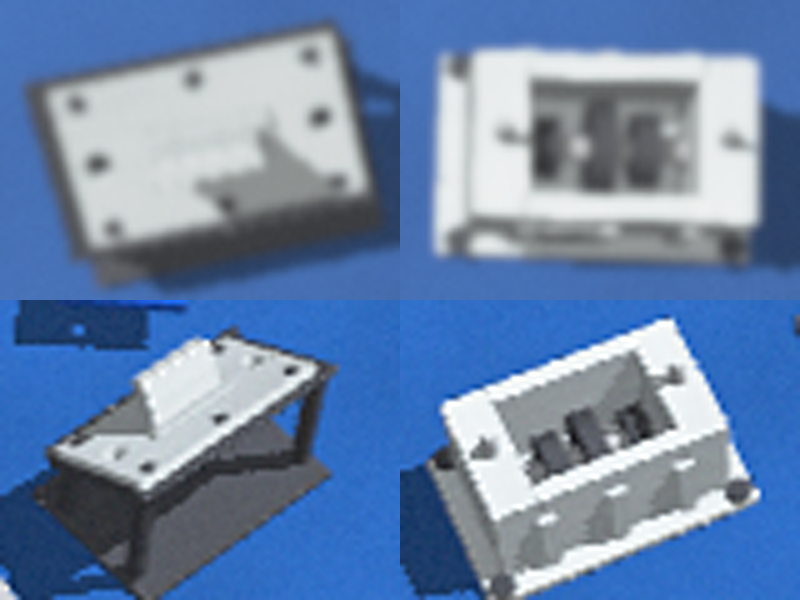

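Top-left and bottom-left show the plain grey cover with its rib on the dark rest, with holes at top (174,178) and (219,168), so the choice is right. On the right is the open housing with its two pins, at top (300,167) and (345,168).

```bash
cat > h.py <<'E'
from rig import robot, optics, job
import numpy as np, cv2
from scipy.spatial.transform import Rotation as Ro
from scipy.optimize import least_squares
def proj(p,X):
    c=np.atleast_2d(X)@np.asarray(p["R"]).T+np.asarray(p["t"]); u=c@np.asarray(p["mtx"]).T
    return u[:,:2]/u[:,2:]
def tri(obs): # list of (params,pix)
    A=[]
    for p,u in obs:
        P=np.asarray(p["mtx"])@np.c_[p["R"],p["t"]]
        A+= [u[0]*P[2]-P[0],u[1]*P[2]-P[1]]
    v=np.linalg.svd(np.array(A))[2][-1]; return v[:3]/v[3]
def TCP():
    o=robot.get_obs(); q=o["ee_rot"]; return np.array(o["eef_pos"]),Ro.from_quat([q[1],q[2],q[3],q[0]])
def delta(p1,R1):
    "shift, rotvec deg in current tool axes from measured pose"
    p,R=TCP(); return R.inv().apply(p1-p)*1e3,(R.inv()*R1).as_rotvec(degrees=True)
E
cat > m1.py <<'E'
from h import *
T=optics.camera_params("top");S=optics.camera_params("scene")
def go(tt,ss,to,so):
    return np.array([tri([(T,(a[0]/5+to[0],a[1]/5+to[1])),(S,(b[0]/5+so[0],b[1]/5+so[1]))]) for a,b in zip(tt,ss)])
F=go([(70,50),(358,58),(358,225),(72,218)],[(330,128),(97,218),(45,102),(270,20)],(278,140),(170,208))
C=go([(45,95),(335,28),(378,195),(88,248),(97,163),(320,117)],[(325,65),(148,190),(52,152),(232,40),(258,60),(119,153)],(155,145),(262,165))
print(F.round(4),F.mean(0)); print(C.round(4),C.mean(0))
def rig(M,P):
    mc,pc=M.mean(0),P.mean(0);R,_=Ro.align_vectors(P-pc,M-mc);return pc-R.apply(mc),R
M=np.array([(50,85,0),(50,-85,0),(-50,-85,0),(-50,85,0)])/1e3
p,R=rig(M,F);print("seat",p,R.as_euler("ZYX",degrees=True),np.linalg.norm(R.apply(M)+p-F,axis=1))
M=np.array([(50,85,8),(50,-85,8),(-50,-85,8),(-50,85,8),(0,68,8),(0,-68,8)])/1e3
p,R=rig(M,C);print("cover",p,R.as_euler("ZYX",degrees=True),np.linalg.norm(R.apply(M)+p-C,axis=1)); print("rib",p+R.apply([0,0,.028]))
E
python3 m1.py
```

```text
[[ 0.6442 -0.1272  0.0798]
 [ 0.6366 -0.298   0.0864]
 [ 0.5349 -0.2927  0.0843]
 [ 0.5418 -0.1237  0.0764]] [ 0.58935469 -0.21042109  0.08174662]
[[0.6042 0.2613 0.1104]
 [0.641  0.0885 0.1124]
 [0.5474 0.0677 0.0604]
 [0.5173 0.245  0.057 ]
 [0.5651 0.2328 0.091 ]
 [0.5906 0.0984 0.0905]] [0.57758852 0.16563534 0.08696049]
seat [ 0.58935469 -0.21042109  0.08174662] [-2.40570103 -1.56819828 -2.43656983] [0.0013377  0.00117074 0.00102204 0.00132059]
cover [0.58150333 0.1663044  0.08001595] [ 11.2596076  -29.75595996  -0.77498987] [0.00376995 0.00528821 0.00751007 0.0062596  0.00482359 0.00283267]
rib [0.56780151 0.1639627  0.10432184]
```

```bash
cat >> h.py <<'E'
def graspR(yaw,tilt=-30,flip=False):
    "tool y = cover x, tool z = -cover normal"
    C=Ro.from_euler("ZYX",[yaw,tilt,0],degrees=True).as_matrix()
    return Ro.from_matrix(np.c_[C[:,1],C[:,0],-C[:,2]])
E
python3 - <<'E'
from h import *
R=graspR(11.3); n=-R.as_matrix()[:,2]
print(delta(np.array([.568,.164,.104])+.13*n,R))
E
```

```text
(array([-410.94581865, -195.27269223,   14.29335185]), array([-27.58285747, -14.78716628,  55.3817766 ]))
```

```bash
python3 -m inch '[[0.0854,[-51,-24,-6],[0,0,0]],[0.0854,[-51,-24,-6],[0,0,0]],[0.0854,[-51,-24,-6],[0,0,0]],[0.0854,[-51,-24,-6],[0,0,0]],[0.0854,[-51,-24,-6],[0,0,0]],[0.0854,[-51,-24,-6],[0,0,0]],[0.0854,[-51,-24,-6],[0,0,0]],[0.0854,[-51,-24,-6],[0,0,0]]]'
```

```text
time_s: 1.1
eef_pos: [0.5354, 0.1203, 0.2841]
ee_rot: [-0.0, 0.191, 0.982, 0.0]
ft_force: [0.4, 0.8, 0.8]
opening: 0.0856
grasp_force: 0.0
```

I typed that shift in mm instead of m. Only the per-row cap limited it, and the arm ended in free space. I'll use metres from here on.

```bash
python3 -m inch '[[0.0854,[0.005,0.005,0],[-3.9,-2.1,7.9]],[0.0854,[0,0,0],[-3.9,-2.1,7.9]],[0.0854,[0,0,0],[-3.9,-2.1,7.9]],[0.0854,[0,0,0],[-3.9,-2.1,7.9]],[0.0854,[0,0,0],[-3.9,-2.1,7.9]],[0.0854,[0,0,0],[-3.9,-2.1,7.9]],[0.0854,[0,0,0],[-3.9,-2.1,7.9]],[0.0854,[0,0,0],[0,0,0]],[0.0854,[0,0,0],[0,0,0]]]'; python3 - <<'E'
from h import *
R=graspR(11.3); n=-R.as_matrix()[:,2]
print(delta(np.array([.568,.164,.104])+.13*n,R))
cv2.imwrite("pics/w1.png",optics.snapshot("wrist")[:,:,::-1])
E
```

```text
time_s: 2.22
eef_pos: [0.532, 0.1287, 0.2845]
ee_rot: [0.163, 0.611, 0.748, 0.199]
ft_force: [1.5, -0.4, 0.6]
opening: 0.0851
grasp_force: 0.0
(array([ 27.70977457, -53.36267041,  47.70942946]), array([-0.24904954, -0.07070176,  0.1917101 ]))
```

View pics/w1.png

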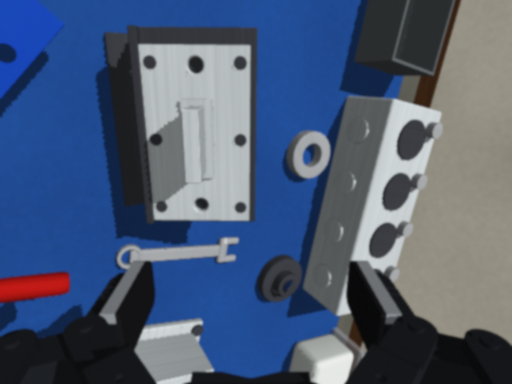

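The wrist view shows the cover squarely: holes at (196,64) and (202,204), rib at (197,140), plate corners near (137,43), (250,44), (255,220) and (150,220). I'll take a second place for parallax.

```bash
python3 - <<'E'
from h import *
p=optics.camera_params("wrist"); np.savez("w1.npz",**{k:np.asarray(v) for k,v in p.items()})
E
python3 -m inch '[[0.0854,[0,-0.04,0.01],[0,0,0]],[0.0854,[0,-0.04,0.01],[0,0,0]],[0.0854,[0,0,0],[0,0,0]],[0.0854,[0,0,0],[0,0,0]]]'; python3 - <<'E'
from h import *
p=optics.camera_params("wrist"); np.savez("w2.npz",**{k:np.asarray(v) for k,v in p.items()})
cv2.imwrite("pics/w2.png",optics.snapshot("wrist")[:,:,::-1])
R=graspR(11.3); C=Ro.from_euler("ZYX",[11.3,-30,0],degrees=True)
rib=np.array([.568,.164,.104])
for M in [(0,68,-20),(0,-68,-20)]: print(proj(p,rib+C.apply(np.array(M)/1e3)),proj(np.load("w1.npz"),rib+C.apply(np.array(M)/1e3)))
E
```

```text
time_s: 2.78
eef_pos: [0.4756, 0.1172, 0.2289]
ee_rot: [0.164, 0.612, 0.748, 0.2]
ft_force: [0.5, -0.7, -0.2]
opening: 0.0855
grasp_force: 0.0
[[278.46578544  62.3162441 ]] [[193.99390537  62.96085263]]
[[274.52197046 206.34426168]] [[200.41704938 199.52396491]]
```

View pics/w2.png

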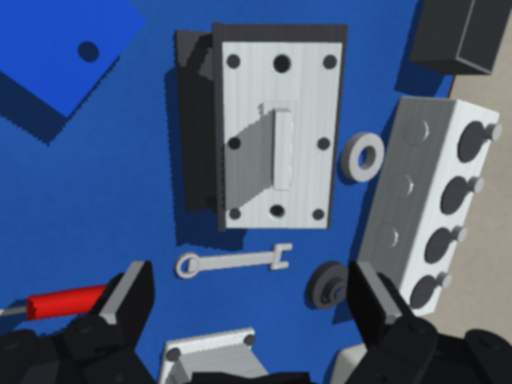

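Second view: holes at (282,64) and (277,211), rib top around (284,150), plate corners (222,42), (337,41), (328,229) and (223,229). The prediction is within a few pixels. Now refining.

```bash
cat > fit.py <<'E'
from h import *
def blob(g,u,r=12):
    x,y=map(int,u); w=g[y-r:y+r+1,x-r:x+r+1].astype(float); th=(w.min()+np.median(w))/2
    n,l,s,c=cv2.connectedComponentsWithStats((w<th).astype(np.uint8)); k=l[r,r] or 1+np.argmax(s[1:,4])
    return c[k]+[x-r,y-r],s[k,4]
M=np.array([(0,68,8),(0,-68,8),(-50,85,8),(50,85,8),(50,-85,8),(-50,-85,8)])/1e3
def fit(views,x0,wc=.5):
    "views: (params,pix 6x2)"
    W=np.array([1,1]+[wc]*4)[:,None]
    f=lambda x:np.concatenate([((proj(p,x[:3]+Ro.from_euler("ZYX",x[3:],degrees=True).apply(M))-u)*W).ravel() for p,u in views])
    s=least_squares(f,x0,loss="soft_l1",x_scale=[.01]*3+[1]*3); return s.x,f(s.x)
E
python3 - <<'E'
from fit import *
V=[]
for n,h,c in[("w1",[(196,64),(202,204)],[(137,43),(250,44),(255,220),(150,220)]),("w2",[(282,64),(277,211)],[(222,42),(337,41),(328,229),(223,229)])]:
    g=cv2.imread(f"pics/{n}.png",0); p=dict(np.load(n+".npz"))
    hb=[blob(g,u) for u in h]; cc=cv2.cornerSubPix(g,np.float32(c)[:,None],(4,4),(-1,-1),(3,40,.01))[:,0]
    print([(b.round(1),a) for b,a in hb],cc.round(1).tolist()); V.append((p,np.r_[[b for b,a in hb],cc]))
for i in range(2): print("hole tri",tri([(p,u[i]) for p,u in V]).round(4))
for v in([V[0]],[V[1]],V):
    x,r=fit(v,[.58,.166,.08,11,-30,0]); print(x.round(4),r.reshape(-1,2).round(1).tolist() if len(v)>1 else "")
print("rib",x[:3]+Ro.from_euler("ZYX",x[3:],degrees=True).apply([0,0,.028]))
R=graspR(x[3],x[4]);C=Ro.from_euler("ZYX",x[3:],degrees=True);print(delta(x[:3]+C.apply([0,0,.028+.08]),R))
E
```

```text
Traceback (most recent call last):
cv2.error: OpenCV(4.12.0) :-1: error: (-5:Bad argument) in function 'cornerSubPix'
> Overload resolution failed:
>  - Layout of the output array corners is incompatible with cv::Mat
>  - Expected Ptr<cv::UMat> for argument 'corners'
```

```bash
cat > m2.py <<'E'
from fit import *
V=[]
for n,h,c in[("w1",[(196,64),(202,204)],[(137,43),(250,44),(255,220),(150,220)]),("w2",[(282,64),(277,211)],[(222,42),(337,41),(328,229),(223,229)])]:
    g=cv2.imread(f"pics/{n}.png",0); p=dict(np.load(n+".npz"))
    hb=[blob(g,u) for u in h]; cc=cv2.cornerSubPix(g,np.array(c,np.float32).reshape(-1,1,2).copy(),(4,4),(-1,-1),(3,40,.01))[:,0]
    print([(b.round(1),a) for b,a in hb],cc.round(1).tolist()); V.append((p,np.r_[[b for b,a in hb],cc]))
for i in range(2): print("hole tri",tri([(p,u[i]) for p,u in V]).round(4))
for v in([V[0]],[V[1]],V):
    x,r=fit(v,[.58,.166,.08,11,-30,0]); print(x.round(4),r.reshape(-1,2).round(1).tolist() if len(v)>1 else "")
print("rib",x[:3]+Ro.from_euler("ZYX",x[3:],degrees=True).apply([0,0,.028]))
R=graspR(x[3],x[4]);C=Ro.from_euler("ZYX",x[3:],degrees=True);print(delta(x[:3]+C.apply([0,0,.028+.08]),R))
E
python3 m2.py
```

```text
[(array([195.7,  64. ]), np.int32(200)), (array([201.5, 203.3]), np.int32(110))] [[137.6999969482422, 43.900001525878906], [250.10000610351562, 44.79999923706055], [255.0, 220.0], [150.0, 220.0]]
[(array([281.4,  63.3]), np.int32(232)), (array([276.8, 210.4]), np.int32(133))] [[222.0, 41.79999923706055], [337.0, 41.0], [326.0, 227.60000610351562], [226.10000610351562, 227.5]]
hole tri [0.5643 0.2316 0.0918]
hole tri [0.5904 0.097  0.0925]
[  0.5795   0.1651   0.0881  11.311  -26.5664  -2.6473] 
[  0.5799   0.1654   0.086   11.1203 -28.2197  -3.5577] 
[  0.5798   0.1652   0.0865  11.17   -26.9594  -2.9725] [[-0.2, -0.2], [-0.7, 0.3], [0.7, -0.2], [-0.4, -0.1], [-3.0, -0.8], [1.7, -0.2], [-0.6, -0.0], [0.4, 0.5], [0.5, -0.1], [0.9, 0.8], [0.2, -0.7], [0.2, 0.2]]
rib [0.56709951 0.16413632 0.11138925]
(array([32.12622849, 30.25104104, 71.76603932]), array([ 3.06595918, -0.11856664,  0.19116334]))
```

```bash
python3 - <<'E'
from h import *
R=graspR(-2.4,0)
print(delta(np.array([.589,-.210,.088])-R.apply([.04,.03,.17]),R))
E
```

```text
(array([-374.9288814 ,   20.4798887 ,  -21.07511291]), array([29.87731   , -3.62694798, 13.47340529]))
```

```bash
python3 -m inch '[[0.0854,[-0.0535,0.003,-0.003],[0,0,0]],[0.0854,[-0.0535,0.003,-0.003],[0,0,0]],[0.0854,[-0.0535,0.003,-0.003],[0,0,0]],[0.0854,[-0.0535,0.003,-0.003],[0,0,0]],[0.0854,[-0.0535,0.003,-0.003],[0,0,0]],[0.0854,[-0.0535,0.003,-0.003],[0,0,0]],[0.0854,[-0.0535,0.003,-0.003],[0,0,0]],[0.0854,[0,0,0],[7.5,-0.9,3.4]],[0.0854,[0,0,0],[7.5,-0.9,3.4]],[0.0854,[0,0,0],[7.5,-0.9,3.4]],[0.0854,[0,0,0],[7.5,-0.9,3.4]]]';python3 -m inch '[[0.0854,[0,0,0],[0,0,0]],[0.0854,[0,0,0],[0,0,0]]]'; cat > snap.py <<'E'
from h import *; import sys
n=sys.argv[1]; p=optics.camera_params("wrist"); o,R=TCP(); np.savez(n+".npz",tp=o,tR=R.as_matrix(),**{k:np.asarray(v) for k,v in p.items()})
cv2.imwrite(f"pics/{n}.png",optics.snapshot("wrist")[:,:,::-1])
E
python3 snap.py g1; python3 -m inch '[[0.0854,[0,-0.03,0],[0,0,0]],[0.0854,[0,-0.03,0],[0,0,0]],[0.0854,[0,0,0],[0,0,0]],[0.0854,[0,0,0],[0,0,0]]]'; python3 snap.py g2; python3 -c "
import cv2,numpy as np
cv2.imwrite('pics/g12.png',np.hstack([cv2.imread('pics/g1.png')[:330,80:480],cv2.imread('pics/g2.png')[:330,80:480]]))"
```

```text
time_s: 4.2
eef_pos: [0.5576, -0.2502, 0.2579]
ee_rot: [-0.001, 0.723, 0.691, -0.003]
ft_force: [0.4, 0.1, -0.0]
opening: 0.0852
grasp_force: 0.0
time_s: 4.45
eef_pos: [0.5559, -0.2494, 0.2559]
ee_rot: [-0.001, 0.722, 0.692, -0.002]
ft_force: [0.1, 0.0, -0.5]
opening: 0.0856
grasp_force: 0.0
time_s: 5.0
eef_pos: [0.4949, -0.2466, 0.2571]
ee_rot: [-0.001, 0.723, 0.691, -0.002]
ft_force: [0.8, -0.8, -0.7]
opening: 0.0855
grasp_force: 0.0
```

View pics/g12.png

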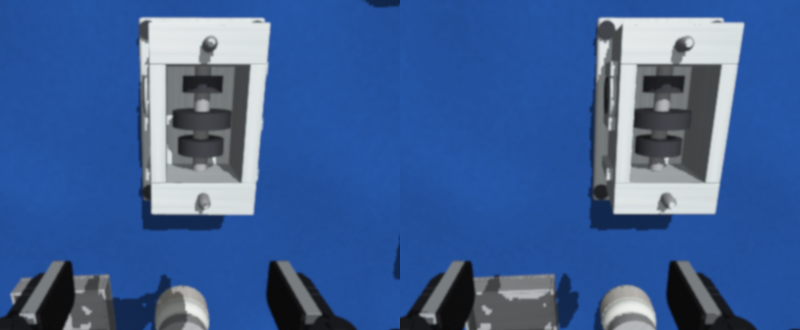

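Both views show the housing with pin tops at g1 (289,42) and (283,200), and g2 (365,42) and (347,200). The flange corners are visible. I'll enlarge for exact tips.

```bash
python3 -c "
import cv2,numpy as np
f=lambda n,c,r:cv2.resize(cv2.imread(f'pics/{n}.png')[r:r+30,c:c+40],(400,300),interpolation=cv2.INTER_CUBIC)
cv2.imwrite('pics/pins.png',np.vstack([np.hstack([f('g1',268,28),f('g2',344,28)]),np.hstack([f('g1',263,187),f('g2',328,187)])]))"
```

```text
(no output)
```

View pics/pins.png

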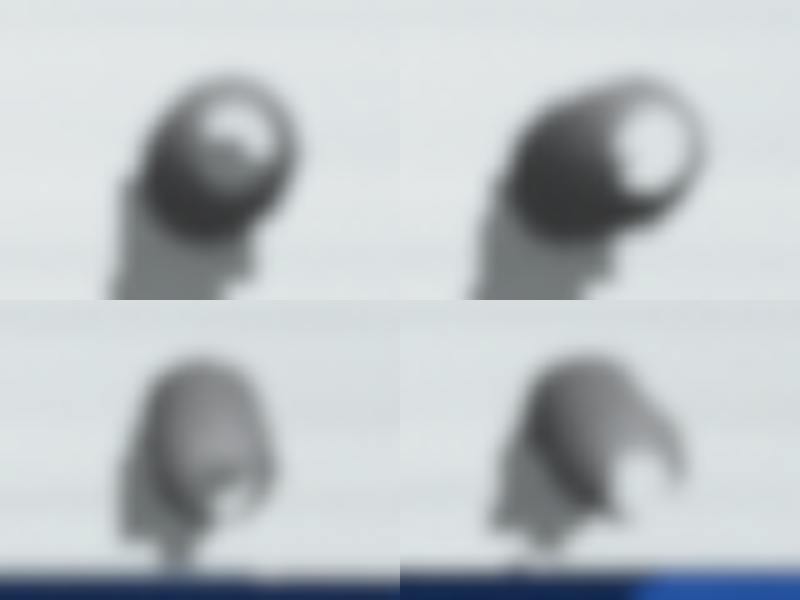

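The bright tip discs give pin_a at g1 (290.8,42.0) and g2 (368.6,42.0), and pin_b at g1 (286.3,205.5) and g2 (352.0,204.6).

```bash
cat > m3.py <<'E'
from fit import *
tips={"g1":[(290.75,42.05),(286.25,205.5)],"g2":[(368.55,42.05),(352.05,204.6)]}
cor={"g1":[(229,24),(350,24),(333,214),(231,214)],"g2":[(297,23),(423,23),(399,213),(295,214)]}
M=np.array([(0,68,20),(0,-68,20),(-50,85,0),(50,85,0),(50,-85,0),(-50,-85,0)])/1e3
P={n:dict(np.load(n+".npz")) for n in tips}
for i in range(2): print("tip",tri([(P[n],tips[n][i]) for n in P]).round(4))
U={}
for n in P:
    g=cv2.imread(f"pics/{n}.png",0);c=cv2.cornerSubPix(g,np.array(cor[n],np.float32).reshape(-1,1,2).copy(),(3,3),(-1,-1),(3,40,.01))[:,0];U[n]=c;print(c.round(1).tolist())
W=np.array([1,1]+[.3]*4)[:,None]
f=lambda x:np.concatenate([((proj(P[n],x[:3]+Ro.from_euler("z",x[3],degrees=True).apply(M))-np.r_[tips[n],U[n]])*W).ravel() for n in P])
s=least_squares(f,[.59,-.21,.09,-2],loss="soft_l1",x_scale=[.01]*3+[1]);print("seat",s.x.round(4),f(s.x).reshape(-1,2).round(1).tolist())
# cover, tilt fixed 30 roll 0, holes only / + corners
E
cat >> m3.py <<'E'
from m2 import V
from fit import M as MC
for wc in(.02,.3):
    W=np.array([1,1]+[wc]*4)[:,None]
    f=lambda x:np.concatenate([((proj(p,x[:3]+Ro.from_euler("ZYX",[x[3],-30,0],degrees=True).apply(MC))-u)*W).ravel() for p,u in V])
    s=least_squares(f,[.58,.166,.08,11],loss="soft_l1",x_scale=[.01]*3+[1]);print("cover",wc,s.x.round(4),(s.x[:3]+Ro.from_euler("ZYX",[s.x[3],-30,0],degrees=True).apply([0,0,.028])).round(4),f(s.x).reshape(-1,2).round(1).tolist())
R=graspR(s.x[3]);x=s.x;C=Ro.from_euler("ZYX",[x[3],-30,0],degrees=True);print(delta(x[:3]+C.apply([0,0,.115]),R))
E
python3 m3.py
```

```text
tip [ 0.5911 -0.1419  0.1095]
tip [ 0.5869 -0.2798  0.1051]
[[229.0, 24.0], [349.79998779296875, 22.399999618530273], [332.6000061035156, 214.1999969482422], [230.8000030517578, 213.10000610351562]]
[[297.0, 23.0], [423.5, 22.399999618530273], [399.0, 213.0], [293.20001220703125, 213.39999389648438]]
seat [ 0.5885 -0.21    0.0894 -2.1287] [[-0.1, 0.2], [-0.6, -0.4], [-0.4, -0.5], [0.1, -0.3], [0.5, -0.2], [0.5, 0.3], [-0.1, 0.3], [0.4, 0.2], [1.4, -0.2], [0.1, -0.3], [-0.9, 0.1], [0.3, 0.1]]
[(array([195.7,  64. ]), np.int32(200)), (array([201.5, 203.3]), np.int32(110))] [[137.6999969482422, 43.900001525878906], [250.10000610351562, 44.79999923706055], [255.0, 220.0], [150.0, 220.0]]
[(array([281.4,  63.3]), np.int32(232)), (array([276.8, 210.4]), np.int32(133))] [[222.0, 41.79999923706055], [337.0, 41.0], [326.0, 227.60000610351562], [226.10000610351562, 227.5]]
hole tri [0.5643 0.2316 0.0918]
hole tri [0.5904 0.097  0.0925]
[  0.5795   0.1651   0.0881  11.311  -26.5664  -2.6473] 
[  0.5799   0.1654   0.086   11.1203 -28.2197  -3.5577] 
[  0.5798   0.1652   0.0865  11.17   -26.9594 
[... 161 characters left out ...]
 0.2]]
rib [0.56709951 0.16413632 0.11138925]
(array([408.95720381,  17.61739256,  73.73961723]), array([-27.07038468,   3.25894125, -13.45258785]))
cover 0.02 [ 0.5801  0.1652  0.0872 11.1136] [0.5664 0.1625 0.1115] [[-0.3, 0.1], [-0.3, -0.2], [0.0, -0.0], [-0.0, -0.0], [-0.1, -0.0], [0.1, -0.0], [0.4, 0.2], [0.2, -0.1], [0.0, -0.0], [0.1, 0.0], [0.0, -0.0], [0.0, -0.0]]
cover 0.3 [ 0.5797  0.1651  0.0878 11.2062] [0.566  0.1624 0.112 ] [[-0.7, 0.1], [-0.3, 0.0], [0.2, -0.1], [-0.1, -0.2], [-1.8, -0.4], [1.4, -0.6], [0.2, 0.2], [0.2, 0.1], [0.3, -0.0], [1.4, 0.3], [0.1, -0.4], [0.2, -0.4]]
(array([401.35769957,  10.48487227,  69.0146777 ]), array([-30.09533519,   3.63212017, -13.42638803]))
```

```bash
python3 -m inch '[[0.05,[0.0573,0.0015,0.0099],[0,0,0]],[0.05,[0.0573,0.0015,0.0099],[0,0,0]],[0.05,[0.0573,0.0015,0.0099],[0,0,0]],[0.05,[0.0573,0.0015,0.0099],[0,0,0]],[0.05,[0.0573,0.0015,0.0099],[0,0,0]],[0.05,[0.0573,0.0015,0.0099],[0,0,0]],[0.05,[0.0573,0.0015,0.0099],[0,0,0]],[0.05,[0,0,0],[-7.5,0.9,-3.35]],[0.05,[0,0,0],[-7.5,0.9,-3.35]],[0.05,[0,0,0],[-7.5,0.9,-3.35]],[0.05,[0,0,0],[-7.5,0.9,-3.35]]]'; python3 -m inch '[[0.05,[0,0,0],[0,0,0]],[0.05,[0,0,0],[0,0,0]]]'; python3 snap.py c1; python3 - <<'E'
from h import *
x=np.array([.580,.1652,.0873]);R=graspR(11.15);C=Ro.from_euler("ZYX",[11.15,-30,0],degrees=True);print(delta(x+C.apply([0,0,.015]),R))
p=dict(np.load("c1.npz"))
for m in [(0,68,8),(0,-68,8),(-7,0,48),(7,0,48),(7,32,48),(-7,32,48)]: print(m,proj(p,x+C.apply(np.array(m)/1e3)).round(1))
E
```

```text
time_s: 6.42
eef_pos: [0.5235, 0.155, 0.1876]
ee_rot: [0.164, 0.612, 0.747, 0.201]
ft_force: [0.2, 0.5, -0.4]
opening: 0.05
grasp_force: 0.0
time_s: 6.68
eef_pos: [0.5249, 0.1549, 0.1884]
ee_rot: [0.163, 0.614, 0.746, 0.2]
ft_force: [0.2, 0.2, 0.3]
opening: 0.05
grasp_force: 0.0
(array([ -0.83458655,  -3.33972075, 100.67124285]), array([-0.0282449 , -0.0978436 , -0.03768957]))
(0, 68, 8) [[248.3 101.2]]
(0, -68, 8) [[248.6 268.1]]
(-7, 0, 48) [[237.5 210.9]]
(7, 0, 48) [[258.5 210.9]]
(7, 32, 48) [[258.9 164.2]]
(-7, 32, 48) [[236.8 164.2]]
```

View pics/c1.png

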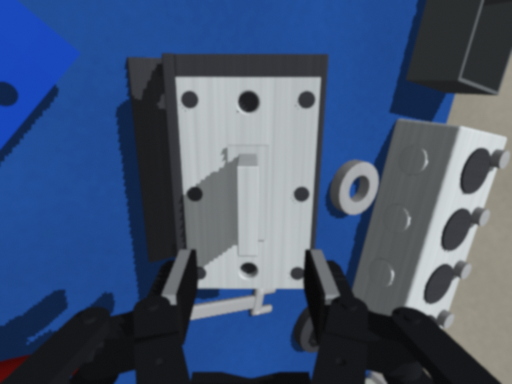

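The prediction matches the picture: holes at (248,101) and (249,269), rib top centred at column 248, fingers straddling it. Advancing along the normal and gripping.

```bash
python3 -m inch '[[0.05,[-0.0008,-0.0033,0.015],[0,0,0]],[0.05,[0,0,0.015],[0,0,0]],[0.05,[0,0,0.015],[0,0,0]],[0.05,[0,0,0.015],[0,0,0]],[0.05,[0,0,0.01],[0,0,0]],[0.05,[0,0,0.01],[0,0,0]],[0.05,[0,0,0.01],[0,0,0]],[0.05,[0,0,0.01],[0,0,0]],[0.05,[0,0,0],[0,0,0]],[0.05,[0,0,0],[0,0,0]]]' 60
```

```text
time_s: 7.98
eef_pos: [0.5686, 0.1625, 0.0982]
ee_rot: [0.163, 0.614, 0.747, 0.199]
ft_force: [-0.0, -0.2, 0.4]
opening: 0.0503
grasp_force: 0.0
```

```bash
python3 -m inch '[[0.0,[0,0,0],[0,0,0]],[0.0,[0,0,0],[0,0,0]],[0.0,[0,0,0],[0,0,0]],[0.0,[0,0,0],[0,0,0]],[0.0,[0,0,0],[0,0,0]],[0.0,[0,0,0],[0,0,0]]]' 100
```

```text
time_s: 8.72
eef_pos: [0.5715, 0.1631, 0.1007]
ee_rot: [0.165, 0.613, 0.746, 0.201]
ft_force: [3.2, -0.4, 5.4]
opening: 0.0125
grasp_force: 97.4
```

Gripped. Lifting along the normal, then checking how the cover sits in the hand.

```bash
python3 -m inch '[[0.0,[0,0,-0.01],[0,0,0]],[0.0,[0,0,-0.01],[0,0,0]],[0.0,[0,0,-0.02],[0,0,0]],[0.0,[0,0,-0.02],[0,0,0]],[0.0,[0,0,-0.03],[0,0,0]],[0.0,[0,0,-0.03],[0,0,0]],[0.0,[0,0,-0.03],[0,0,0]],[0.0,[0,0,0],[0,0,0]],[0.0,[0,0,0],[0,0,0]]]'; python3 snap.py l1; python3 - <<'E'
from h import *
p=dict(np.load("l1.npz")); r=p["tR"]; C=Ro.from_matrix(np.c_[r[:,1],r[:,0],-r[:,2]])
x=p["tp"]-C.apply([0,0,.015])
for m in [(0,68,8),(0,-68,8),(50,85,8),(-50,85,8),(7,32,48),(-7,32,48)]: print(m,proj(p,x+C.apply(np.array(m)/1e3)).round(1))
x=np.array([.5885,-.210,.0894]); print(delta(x+[0,0,.015+.07],graspR(-2.1,0)))
E
```

```text
time_s: 9.85
eef_pos: [0.4941, 0.1475, 0.2263]
ee_rot: [0.162, 0.614, 0.747, 0.197]
ft_force: [0.4, -0.1, -3.4]
opening: 0.0127
grasp_force: 99.0
(0, 68, 8) [[251.1 116.1]]
(0, -68, 8) [[250.7 362.5]]
(50, 85, 8) [[371.6  74.4]]
(-50, 85, 8) [[130.8  74.3]]
(7, 32, 48) [[270.8 232.1]]
(-7, 32, 48) [[231.3 232.1]]
(array([-368.96509608,   -5.31796454,   56.15435465]), array([29.40975705, -3.45745771, 12.99969992]))
```

View pics/l1.png

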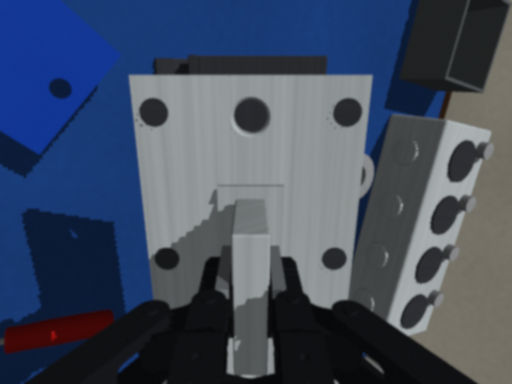

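In hand, the cover matches the predicted pose to under 1 px: hole at (251.5,115.5), top corners (130,75) and (372,75), rib centred. Carrying it to above the housing and levelling.

```bash
python3 -m inch '[[0.0,[-0.02,0,0],[0,0,0]],[0.0,[-0.04,-0.001,0],[0,0,0]],[0.0,[-0.05,-0.001,0],[0,0,0]],[0.0,[-0.05,-0.001,0],[0,0,0]],[0.0,[-0.05,-0.001,0],[0,0,0]],[0.0,[-0.05,-0.001,0],[0,0,0]],[0.0,[-0.05,0,0],[0,0,0]],[0.0,[-0.039,0,0],[0,0,0]],[0.0,[-0.02,0,0],[0,0,0]],[0.0,[0,0,0],[0,0,0]]]'; python3 -m inch '[[0.0,[0,0,0],[4.9,-0.58,2.17]],[0.0,[0,0,0],[4.9,-0.58,2.17]],[0.0,[0,0,0],[4.9,-0.58,2.17]],[0.0,[0,0,0],[4.9,-0.58,2.17]],[0.0,[0,0,0],[4.9,-0.58,2.17]],[0.0,[0,0,0],[4.9,-0.58,2.17]],[0.0,[0,0,0],[0,0,0]],[0.0,[0,0,0],[0,0,0]]]'; cat > d.py <<'E'
from h import *
import sys
x=np.array([.5885,-.210,.0894]); 
for i in range(1): print(delta(x+[0,0,.015+float(sys.argv[1])],graspR(-2.1,0)))
E
python3 d.py .04
```

```text
time_s: 11.15
eef_pos: [0.5629, -0.2159, 0.2239]
ee_rot: [0.162, 0.614, 0.746, 0.199]
ft_force: [0.5, 0.2, -3.9]
opening: 0.0129
grasp_force: 98.9
time_s: 12.15
eef_pos: [0.5628, -0.2139, 0.2251]
ee_rot: [0.001, 0.72, 0.694, 0.002]
ft_force: [-1.2, 0.0, -3.5]
opening: 0.0131
grasp_force: 98.9
(array([ 4.67764368, 25.19071047, 80.83089737]), array([ 0.26235907, -0.11046967,  0.05579704]))
```

```bash
python3 -m inch '[[0.0,[0.0015,0.008,0.02],[0,0,0]],[0.0,[0.0015,0.008,0.02],[0,0,0]],[0.0,[0.0015,0.009,0.02],[0,0,0]],[0.0,[0,0,0.011],[0,0,0]],[0.0,[0,0,0],[0,0,0]],[0.0,[0,0,0],[0,0,0]],[0.0,[0,0,0],[0,0,0]]]'; cat > avg.py <<'E'
from h import *
import sys
x=np.array([.5885,-.210,.0894]);d=[]
for i in range(10):
    im=optics.snapshot("wrist"); d.append(np.r_[delta(x+[0,0,.015+float(sys.argv[1])],graspR(-2.1,0))])
print(np.mean(d,0).round(2),np.std(d,0).round(2)); o=robot.get_obs(); print(o["time_s"],o["ft_force"],o["opening"])
E
python3 avg.py .04; python3 snap.py p1
```

```text
time_s: 13.02
eef_pos: [0.589, -0.2116, 0.1556]
ee_rot: [0.002, 0.72, 0.694, 0.002]
ft_force: [-0.0, 0.9, -3.8]
opening: 0.0123
grasp_force: 98.8
[ 1.35 -0.27 10.58  0.27 -0.06 -0.03] [0.08 0.16 0.31 0.03 0.01 0.  ]
13.525 [-0.24733077  0.02173096 -2.37574443] 0.012488550263267265
```

View pics/p1.png

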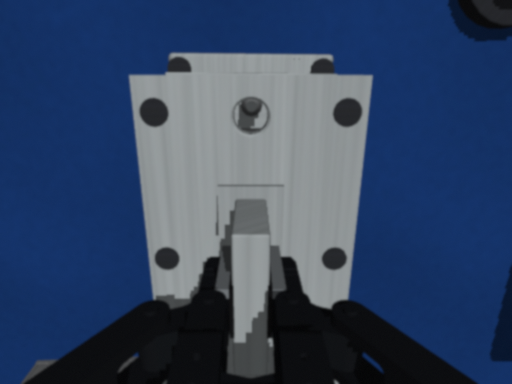

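The pin is visible through the near hole at (251,105), on the hole's column. The plate is level and parallel to the flange. Applying the small correction and lowering, with a force check before seating.

```bash
python3 - <<'E'
from h import *
p=dict(np.load("p1.npz"));G=Ro.from_euler("z",-2.1,degrees=True)
print(proj(p,[.5885,-.21,.0894]+G.apply([0,.068,.02])))
g=cv2.imread("pics/p1.png",0)[94:134,230:274]; print(g[4:22:2,8:36:2])
E
python3 -m inch '[[0.0,[0.0014,-0.0003,0.005],[0.27,0,0]],[0.0,[0,0,0.006],[0,0,0]],[0.0,[0,0,0.005],[0,0,0]],[0.0,[0,0,0.005],[0,0,0]],[0.0,[0,0,0.004],[0,0,0]],[0.0,[0,0,0],[0,0,0]],[0.0,[0,0,0],[0,0,0]]]'; python3 avg.py 0.026
```

```text
[[250.46364865 105.40966757]]
[[148 138 120 100  87  86  86  84  85  92 112 129 145 150]
 [133 104  80  74  81  89  89  89  91  87  79  85 117 143]
 [101  96  66  65  78  78  74  73  78  84  80  73  86 115]
 [104  87  53  58  71  73  72  71  72  74  72  68 102 102]
 [121  66  43  50  66  73  72  72  72  70  63  64 120 128]
 [123  68  42  40  57  70  72  72  70  62  52  71 135 143]
 [123  72  49  36  42  60  68  67  59  45  45  90 143 148]
 [121  74  63  43  35  39  44  44  38  38  71 127 147 147]
 [119  72  68  62  45  38  35  36  38  48 101 142 145 144]]
time_s: 14.45
eef_pos: [0.5884, -0.2099, 0.1298]
ee_rot: [-0.0, 0.72, 0.694, 0.0]
ft_force: [0.5, 1.1, -3.1]
opening: 0.0127
grasp_force: 98.8
[-0.11  0.11 -0.59 -0.02 -0.06 -0.03] [0.03 0.07 0.09 0.01 0.   0.  ]
14.95 [ 0.14350167 -0.53968914 -3.98024684] 0.012876940468648691
```

```bash
python3 -m inch '[[0.0,[-0.0001,0.0001,0.002],[0,0,0]],[0.0,[0,0,0.002],[0,0,0]],[0.0,[0,0,0.002],[0,0,0]],[0.0,[0,0,0.002],[0,0,0]],[0.0,[0,0,0.002],[0,0,0]],[0.0,[0,0,0],[0,0,0]],[0.0,[0,0,0],[0,0,0]]]'; python3 avg.py 0.0154
```

```text
time_s: 15.82
eef_pos: [0.5884, -0.2099, 0.1197]
ee_rot: [-0.001, 0.72, 0.694, 0.0]
ft_force: [0.1, 0.4, -3.2]
opening: 0.0129
grasp_force: 98.8
[-0.05  0.09 -0.09 -0.03 -0.06 -0.03] [0.02 0.03 0.04 0.   0.   0.  ]
16.325 [-0.67167691  0.18847573 -4.62529422] 0.012869706866159965
```

No contact force. Continuing down.

```bash
python3 -m inch '[[0.0,[0,0.0001,0.002],[0,0,0]],[0.0,[0,0,0.002],[0,0,0]],[0.0,[0,0,0.002],[0,0,0]],[0.0,[0,0,0.002],[0,0,0]],[0.0,[0,0,0.002],[0,0,0]],[0.0,[0,0,0],[0,0,0]],[0.0,[0,0,0],[0,0,0]]]'; python3 avg.py 0.0054
```

```text
time_s: 17.2
eef_pos: [0.5885, -0.2099, 0.1097]
ee_rot: [-0.001, 0.72, 0.694, 0.0]
ft_force: [-0.2, -0.0, -3.0]
opening: 0.0125
grasp_force: 98.8
[-0.05 -0.01 -0.08 -0.03 -0.06 -0.03] [0.02 0.03 0.03 0.   0.   0.  ]
17.7 [ 0.51819596  0.26331294 -3.33509685] 0.012957788164360771
```

Pins are about 15 mm in, with no side force. Seating by 1 mm steps, watching the force.

```bash
python3 -m inch '[[0.0,[0,0,0.001],[0,0,0]],[0.0,[0,0,0.001],[0,0,0]],[0.0,[0,0,0.001],[0,0,0]],[0.0,[0,0,0.001],[0,0,0]],[0.0,[0,0,0],[0,0,0]],[0.0,[0,0,0],[0,0,0]]]'; python3 avg.py 0.0
```

```text
time_s: 18.45
eef_pos: [0.5885, -0.2099, 0.1056]
ee_rot: [-0.001, 0.72, 0.694, 0.0]
ft_force: [0.0, -0.1, -3.7]
opening: 0.0125
grasp_force: 98.8
[-0.07  0.03  1.27 -0.03 -0.06 -0.03] [0.02 0.02 0.02 0.   0.   0.  ]
18.95 [-0.34236087  0.07910687 -3.54038456] 0.013026487028917663
```

```bash
python3 -m inch '[[0.0,[0,0,0.0007],[0,0,0]],[0.0,[0,0,0],[0,0,0]],[0.0,[0,0,0.0005],[0,0,0]],[0.0,[0,0,0],[0,0,0]],[0.0,[0,0,0],[0,0,0]]]'; python3 avg.py 0.0;python3 -m inch '[[0.0,[0,0,0.0005],[0,0,0]],[0.0,[0,0,0],[0,0,0]],[0.0,[0,0,0],[0,0,0]]]'; python3 avg.py 0.0
```

```text
time_s: 19.58
eef_pos: [0.5885, -0.2099, 0.1044]
ee_rot: [-0.001, 0.72, 0.694, 0.0]
ft_force: [-1.0, -0.3, -3.1]
opening: 0.0125
grasp_force: 98.8
[-0.07  0.03  0.04 -0.03 -0.07 -0.03] [0.01 0.02 0.01 0.   0.   0.  ]
20.075 [ 0.28027876  0.44777694 -3.94026163] 0.012778132489122693
time_s: 20.45
eef_pos: [0.5884, -0.2099, 0.1039]
ee_rot: [-0.001, 0.72, 0.694, 0.0]
ft_force: [-0.3, 0.4, -4.0]
opening: 0.0125
grasp_force: 98.8
[-0.07  0.05 -0.46 -0.03 -0.07 -0.03] [0.01 0.01 0.02 0.   0.   0.  ]
20.95 [-0.60006341 -0.10971181 -4.43446521] 0.012443235051412234
```

Not in contact yet; continuing in small steps.

```bash
for i in 1 2 3; do python3 -m inch '[[0.0,[0,0,0.0005],[0,0,0]],[0.0,[0,0,0],[0,0,0]]]' | egrep 'pos|ft'; done; python3 avg.py 0
```

```text
eef_pos: [0.5884, -0.2099, 0.1033]
ft_force: [1.1, 0.5, -2.5]
eef_pos: [0.5885, -0.2099, 0.103]
ft_force: [-0.2, 0.6, -2.8]
eef_pos: [0.5886, -0.21, 0.103]
ft_force: [-0.6, 0.1, 0.8]
[-0.04 -0.02 -1.45 -0.01 -0.06 -0.03] [0.02 0.01 0.01 0.   0.   0.  ]
22.2 [-2.47119679  0.56628316  5.8329944 ] 0.012876844558398779
```

Contact: the force has gone from -3.7 N to +5.8 N and z has stopped. The plate is seated. Releasing and retracting straight up.

```bash
python3 -m inch '[[0.02,[0,0,0],[0,0,0]],[0.03,[0,0,0],[0,0,0]],[0.045,[0,0,0],[0,0,0]],[0.05,[0,0,0],[0,0,0]],[0.05,[0,0,0],[0,0,0]],[0.05,[0,0,-0.01],[0,0,0]],[0.05,[0,0,-0.02],[0,0,0]],[0.05,[0,0,-0.03],[0,0,0]],[0.05,[0,0,-0.04],[0,0,0]],[0.05,[0,0,-0.04],[0,0,0]],[0.05,[0,0,0],[0,0,0]],[0.05,[0,0,0],[0,0,0]]]'; python3 snap.py e1; python3 - <<'E'
from h import *
s=optics.snapshot("scene")[:,:,::-1]; w=cv2.imread("pics/e1.png")
cv2.imwrite("pics/end.png",np.hstack([w[:,:400],cv2.resize(s[200:280,165:248],(400,384),interpolation=cv2.INTER_CUBIC)]))
E
```

```text
time_s: 23.7
eef_pos: [0.5885, -0.21, 0.2426]
ee_rot: [-0.0, 0.72, 0.694, 0.0]
ft_force: [0.0, 0.3, -0.4]
opening: 0.0501
grasp_force: 0.0
```

View pics/end.png

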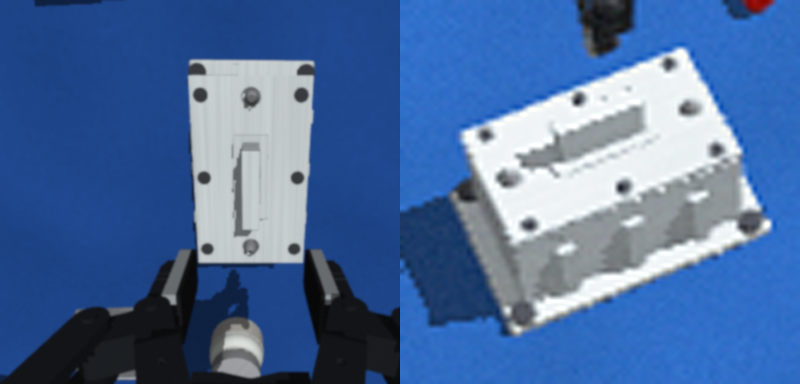

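The cover lies flush on the housing, rib side up, with the pins showing in both holes at wrist (251,97) and (251,247). The gripper is clear. Handing in.

```bash
python3 -c "
from rig import job; print(job.job_done())"
```

```text
the job is handed in; nothing more can be done
None
```

The cover is seated flush on the gearbox housing, rib side up with both pins through its holes and the gripper clear, handed in at about 24 s; the first move was typed in mm instead of m, but the per-row cap limited it and it touched nothing.

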